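Check-weigh two ground hub castings

ROBOT

A 7-joint arm with a two-finger parallel gripper is mounted at the origin on the work surface. World frame = base frame: x ahead of the robot, y to its left, z up, the work surface at z = 0. Lengths are in m, angles in rad, forces in N, time in s.
With the tool pointing down it reaches from about 0.425 to 0.875 m from the base axis. Payload 4.7 kg.
Tool frame: the origin (TCP) lies midway between the tips of the shut fingers; the grasp point (between the pads) lies 19 mm behind it; x points along the fingers, y is the direction in which the jaws open and shut, and the axes are right-handed (so a half turn about x gives the same grasp; the last joint's range is limited). The gripper opens to 87 mm and grips with 3 to 60 N. Pads are 19 mm wide; open, the fingers measure 117 mm over their backs; the gripper's body (75 mm by 190 mm) begins 51 mm behind the grasp point.
Start: joints at [-1.294, 0.321, -0.07, 1.45, 0.023, 1.371, -0.057], TCP at [0.169, 0.628, 0.223] pointing down, gripper open.
Joint ranges: [-2.86, 2.86], [-0.3, 2.09], [-1.38, 1.24], [0.06, 2.45], [-1.56, 4.7], [0.09, 2.05], [-2.69, 2.69]. Speed limits (rad/s): [2.57, 2.57, 3.14, 3.14, 3.14, 3.14, 3.14].

INTERFACE

Orientations are given as a rotation vector (axis times angle).
In Python, from bench import ctrl gives the robot as it stands. The module is installed in compiled form; this text tells all that it offers.
- The arm moves only by the shell command python3 -m jog 'ROWS' [FORCE]. ROWS is JSON, a list of rows, each an object with "rot": the turn, a rotation vector about the tool's x, y, z in units of 5 degrees (1.0 is 5 degrees), a list of three; "travel": the shift along the tool's x, y, z in units of 0.3 m (1.0 is 0.3 m), a list of three; "jaw": the closure, from -1 (fully open) to 1 (shut), so that 0 is half open. In form: [{"rot": [ax, ay, az], "travel": [tx, ty, tz], "jaw": jaw}, ...]. A call has 1 to 8 rows; each row shifts and turns the commanded pose from where the row before left it, along the tool's axes as they then stand; what a row does not reach is not made up. A row lasts 1/10 s, in which the tool goes at most 50 mm and 8.59 degrees, less where a joint would pass 70% of its speed; a pose out of reach is approached as far as the arm can. A call with a number of a shift or a turn outside -1 to 1 is refused whole. A call with a gripper value outside its range is refused whole. The fingers move at their own pace and stop on an object; FORCE is the grip in N (left out, the last holds). Time passes only in rows, so rows that do not move let the fingers close. It gives the time, the measured TCP pose, the force and the opening at its end, in the units of the state.
- ctrl.get_state(): the state, without advancing time (a new reading comes with each control period).
- ctrl.get_image(name): name is "scene" or "top" or "wrist"; returns the picture (384x512x3 uint8, red, green, blue); there is no depth.
- ctrl.camera_model(name): a dict with "mtx" (3x3 intrinsics, pixels), "extrinsics" (4x4, takes a point from world to camera coordinates); the wrist camera has in their place "hand_eye" (4x4, takes a point from camera to tool coordinates, whose origin is the TCP and whose axes are the tool frame's). Camera axes: x right, y up, looking along -z (the intrinsics and any distortion apply to the point x, -y, -z); pixel columns grow to the right and rows downward; lengths in m; the calibration is good to about 2 mm. The wrist camera is an equidistant fisheye: a pixel r from the principal point sees the ray r / f radians off the axis. A picture is of the moment at which its call begins: read the wrist's pose just before it. camera_model takes no time and is no camera call.
- ctrl.close_job(): hands the job in, once; it reports no verdict.
The state is a dict: "time": time; "joint_positions": joint angles; "qd": joint speeds; "joint_torque": joint torques, N m; "position": TCP position; "tool_rot": TCP orientation; "ft_force": force on the tool from outside, world axes, zero at the start; "torque": the same for the moment, N m; "grip_width": opening from 0.0 (shut) to 1.0 (fully open).
Only numpy, scipy, OpenCV 4.12 (cv2) and the standard library are available. Lean on these libraries where they do the work, as an engineer would, in place of code of your own. Each camera call takes 0.05 s, during which the arm holds its last target.

TASK

Of the two flanged hubs on the bench, which look alike, one has been ground to weight and one is still too heavy: weigh them on the balance, where the heavy one sinks the round pan and the finished one leaves it up. To weigh a hub, hold it flange down over the pan and gently feel along the slot for the locating post (never lean on the balance with more than about 2 kg, 20 N) until the bore drops over it and the flange lies flat on the pan, then let go and let the beam settle. Leave the heavy hub standing so on the pan with the pan down, stand the finished one flange down in the empty square tray, and leave everything else where it is.

Things in the scene. Friction and masses are not known exactly. Their poses are not given: they have to be found in the camera images.
- hub_1: one dark cast-iron flanged hub: a tube 50 mm across and 50 mm tall with a 22 mm bore right through and, at its foot, a flange 66 mm across and 8 mm thick. 0.3 to 0.55 kg. Origin: centre of its underside; z along the bore, up. Stands flange down on the bench at the start. Whether this one is the heavy one cannot be seen.
- hub_2: the other hub, same shape and look as hub_1; one of the two is about 160 g heavier than the other.
- balance: equal-arm bench balance, fixed: green base plate 100 x 300 x 18 mm, a steel beam along its y axis pivoted 65 mm above its middle, an upright pointer before a scale plate there (top at 150 mm). Origin: on the bench under the pivot. The empty round pan is at y = -120 mm of this frame, a small plate with the brass set weight (leave it) at y = +120 mm; both stay level.
- pan_mid (a point): centre of the upper face of the round weighing pan (steel disc 120 mm across, 106 mm above the bench when up); sinks with it; axes as balance. On the pan stands a locating post 16 mm thick, 22 mm tall, its tip bevelled by 1 to 2 mm, clamped in a slot along the balance's y axis: its middle is at x = 0 of this point and anywhere within 17 mm either way in y; where is not reported.
- pan (a joint): how far the pan has sunk: 0 up (as at the start) to 0.012 m (hard stop). Pushed on, the empty pan yields straight down under a steady 4 N or so until the stop; let go, it comes back up. So a hub resting on the tip of the post is pushed back with about 4 N, and this push vanishes when the bore drops over the post.
- beam (a joint): tilt of the beam: 0 with the pan up (as at the start), 0.1 rad with the pan 12 mm down on its stop. The pan sinks under a load of more than 0.42 kg: the heavy hub (over 0.46 kg) takes it right down within about 1.5 s, the finished hub (under 0.37 kg) leaves it up.
- square_tray: square aluminium tray, 128 mm outside, walls 4 mm thick and 18 mm high, floor 4 mm thick, empty, fixed; for the finished hub. Origin: centre of its underside.
- round_tray: round aluminium tray, 132 mm across, walls 4 mm thick and 18 mm high, fixed, with bolts in it; not used. Origin: centre of its underside.
- collar: bystander: small plain steel ring, 34 mm across, 14 mm high, lying between the hubs. Origin: centre of its underside.
- tin: bystander: closed tin can, 68 mm across, 90 mm high. Origin: centre of its underside.
- wheel: bystander: grey grinding wheel lying flat, 100 mm across, 20 mm thick. Origin: centre of its underside.
- spanner: bystander: 170 mm spanner lying behind the balance. Origin: underside, near its middle.
- brush: bystander: hand brush lying behind the balance. Origin: underside, near its middle.
- offcut: bystander: upright piece of round steel bar, 32 mm across, 55 mm high. Origin: centre of its underside.
- flange: bystander: dark wheel flange lying flat, 70 mm across, 16 mm high. Origin: centre of its underside.
Mind the look-alikes: they are no part of the job. What is shaped like the hub_1 but red is not meant. What is shaped like the hub_2 but red is not meant.

How it is judged:
By the outcome, as a careful person would: the job done as asked, in the order asked, and still so for the second after the job is handed in, with the robot touching nothing.
It also fails if it takes over 72 s, if anything falls off the work surface, if the arm or the gripper's body presses on something with over 40 N, if the wrist force passes 120 N, or if a joint passes its speed limit or range.

## Working session

There is one attempt and no reset: what is moved stays moved. The work goes in short steps, Python scripts to look and compute and a shell command to move; the robot and the scene stay as the last step left them, time stands still between calls to the robot, and variables do not carry over. Pictures are saved under pics/ and viewed, and the job is handed in when it is done.

```bash
mkdir -p pics
python3 - <<'E'
from bench import ctrl
import cv2,numpy as np
s=ctrl.get_state()
for k,v in s.items(): print(k,np.round(v,4))
for n in ["scene","top","wrist"]:
    im=ctrl.get_image(n); cv2.imwrite(f"pics/{n}0.png",im[:,:,::-1])
    m=ctrl.camera_model(n); print(n,{k:np.round(v,4).tolist() if not isinstance(v,str) else v for k,v in m.items()})
E
```

```text
time 0.0
joint_positions [-1.2939  0.3218 -0.0701  1.4517  0.0226  1.3708 -0.0569]
qd [ 0.0005  0.0002 -0.0001 -0.0014  0.0019  0.0008 -0.0024]
joint_torque [ 1.00000e-03 -4.91307e+01 -4.03500e-01 -3.12522e+01 -6.40000e-02
  4.39000e-02  2.00000e-04]
position [0.1688 0.6271 0.2214]
tool_rot [ 0.2048  1.5611 -0.2078]
ft_force [-1.3691 -0.2047 -0.7901]
torque [ 0.0258 -0.0273  0.0521]
grip_width 0.9993
scene {'mtx': [[375.8542, 0.0, 259.9988], [0.0, 375.8542, 186.8154], [0.0, 0.0, 1.0]], 'extrinsics': [[-0.7683, 0.6398, 0.0161, 0.415], [-0.4705, -0.5817, 0.6635, 0.2012], [0.4339, 0.5022, 0.748, -1.1609], [0.0, 0.0, 0.0, 1.0]]}
top {'mtx': [[442.2031, 0.0, 254.4935], [0.0, 442.2031, 195.8348], [0.0, 0.0, 1.0]], 'extrinsics': [[0.0106, -0.9999, 0.0018, -0.007], [0.9962, 0.0107, 0.086, -0.5579], [-0.086, 0.0008, 0.9963, -1.353], [0.0, 0.0, 0.0, 1.0]]}
wrist {'mtx': [[297.3186, 0.0, 255.8837], [0.0, 297.3186, 191.7467], [0.0, 0.0, 1.0]], 'hand_eye': [[-0.0009, 0.2818, -0.9595, -0.1619], [1.0, 0.0008, -0.0007, -0.0], [0.0006, -0.9595, -0.2818, -0.0771], [0.0, 0.0, 0.0, 1.0]]}
```

View pics/scene0.png

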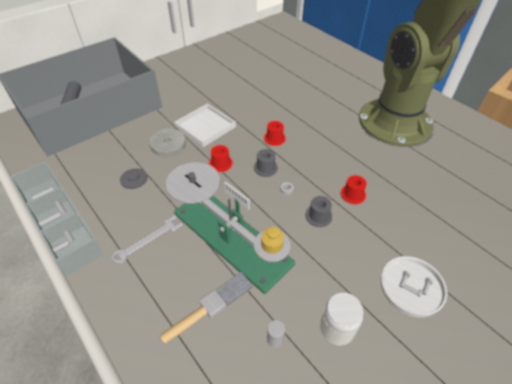

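View pics/top0.png

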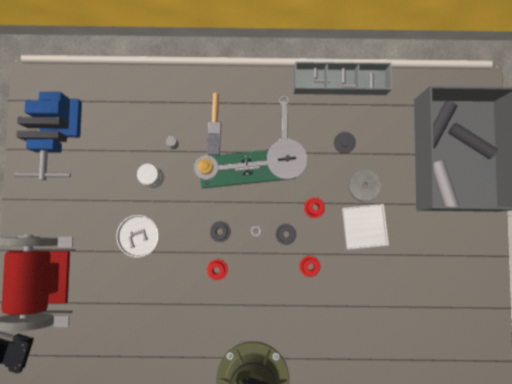

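View pics/wrist0.png

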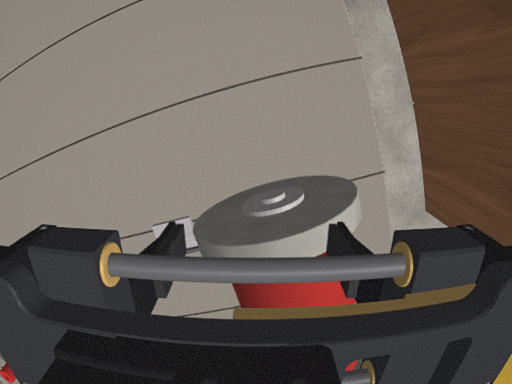

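Run:
```python
import cv2
im=cv2.imread("pics/top0.png")
c=im[130:290,180:400]; cv2.imwrite("pics/crop_top.png",cv2.resize(c,None,fx=3.6,fy=3.6,interpolation=cv2.INTER_CUBIC))
im=cv2.imread("pics/scene0.png")
c=im[110:290,150:350]; cv2.imwrite("pics/crop_scene.png",cv2.resize(c,None,fx=3.3,fy=3.3,interpolation=cv2.INTER_CUBIC))
```

```text
(no output)
```

View pics/crop_top.png

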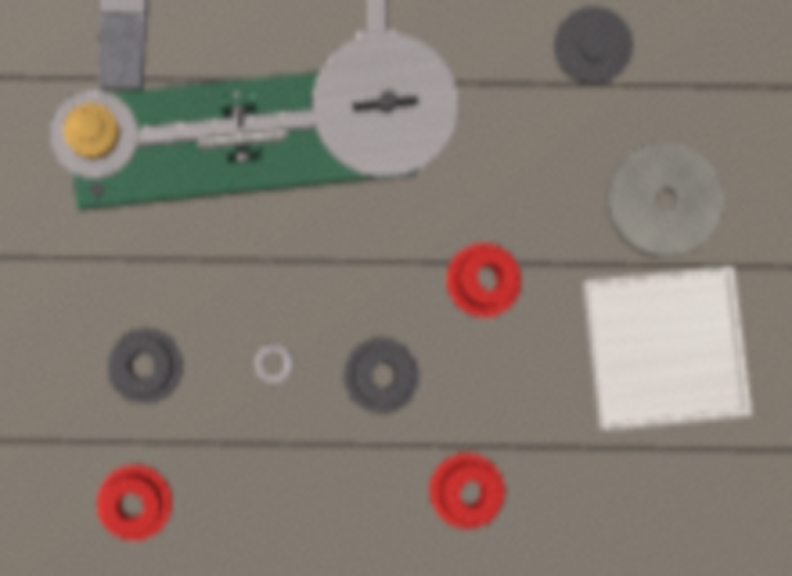

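View pics/crop_scene.png

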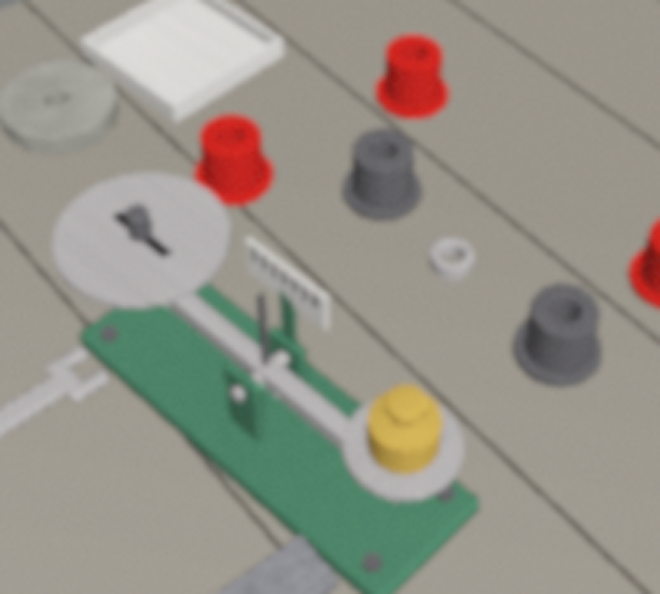

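```bash
cat > h.py <<'E'
import numpy as np, cv2
from bench import ctrl
from scipy.spatial.transform import Rotation as R
def st():
    s=ctrl.get_state(); return s, np.array(s["position"]), R.from_rotvec(s["tool_rot"])
def ray(n,u,v,T=None):
    m=ctrl.camera_model(n); K=np.array(m["mtx"]); x=(u-K[0,2])/K[0,0]; y=(v-K[1,2])/K[1,1]
    if n=="wrist":
        r=np.hypot(x,y); d=np.array([x/r*np.sin(r),y/r*np.sin(r),np.cos(r)]) if r>0 else np.array([0,0,1.])
        d=d*[1,-1,-1]; H=np.array(m["hand_eye"]); p,Rt=T
        return p+Rt.apply(H[:3,3]), Rt.apply(H[:3,:3]@d)
    d=np.array([x,-y,-1]); E=np.array(m["extrinsics"]); Rm=E[:3,:3]
    return -Rm.T@E[:3,3], Rm.T@d
def at(n,u,v,z,T=None):
    o,d=ray(n,u,v,T); return o+d*(z-o[2])/d[2]
def proj(n,P,T=None):
    P=np.array(P,float); m=ctrl.camera_model(n); K=np.array(m["mtx"])
    if n=="wrist":
        p,Rt=T; H=np.array(m["hand_eye"]); c=H[:3,:3].T@(Rt.inv().apply(P-p)-H[:3,3])
    else:
        E=np.array(m["extrinsics"]); c=E[:3,:3]@P+E[:3,3]
    c=c*[1,-1,-1]
    if n=="wrist":
        th=np.arctan2(np.hypot(c[0],c[1]),c[2]); q=c[:2]/max(1e-9,np.hypot(c[0],c[1]))*th
    else: q=c[:2]/c[2]
    return np.array([K[0,0]*q[0]+K[0,2],K[1,1]*q[1]+K[1,2]])
def snap(n,fn,crop=None,f=1):
    s,p,r=st(); im=ctrl.get_image(n)[:,:,::-1].copy()
    cv2.imwrite(f"pics/{fn}_full.png",im)
    if crop: x0,x1,y0,y1=crop; im=im[y0:y1,x0:x1]
    cv2.imwrite(f"pics/{fn}.png",cv2.resize(im,None,fx=f,fy=f,interpolation=cv2.INTER_CUBIC)); np.save(f"pics/{fn}.npy",np.r_[p,r.as_rotvec()]); return s
def T(fn):
    a=np.load(f"pics/{fn}.npy"); return a[:3],R.from_rotvec(a[3:])
def rel(P,yaw,cmd=None):
    """shift in tool units & rot; target tool x down, tool y at heading yaw"""
    s,p,r=st()
    y=np.array([np.cos(yaw),np.sin(yaw),0]); x=np.array([0,0,-1.]); M=R.from_matrix(np.c_[x,y,np.cross(x,y)])
    d=r.inv()*M
    print("t",s["time"],"pos",p.round(4),"yaw_y",np.degrees(np.arctan2(*r.as_matrix()[1::-1,1])).round(2))
    print("travel units",(r.inv().apply(np.array(P)-p)/0.3).round(4),"rot units",(np.degrees(d.as_rotvec())/5).round(3))
    print("F",np.round(s["ft_force"],2),"grip",round(s["grip_width"],3))
E
python3 - <<'E'
from h import *
s,p,r=st(); print(r.as_matrix().round(3))
c=lambda u,v:(180+u/3.6-.36,130+v/3.6-.36)
for n,u,v,z in [("A flange",145,366,.008),("A bore",144,365,.05),("B flange",381,375,.008),("B bore",383,375,.05),("tray",667,349,.018),("pan",385,103,.106),("slotL",352,107,.106),("slotR",418,100,.106),("post",387,101,.128),("weight",90,128,.14),("post2",387,101,.128),("red",484,280,.008),("collar",272,364,.014)]:
    print(n,at("top",*c(u,v),z).round(4))
k=lambda u,v:(150+u/3.3-.35,110+v/3.3-.35)
for n,u,v,z in [("A bore",568,310,.05),("B bore",389,147,.05),("pan",141,238,.106),("post",137,212,.128),("sl1",116,214,.106),("sl2",167,253,.106)]:
    print("scene",n,at("scene",*k(u,v),z).round(4))
E
```

```text
[[-0.     0.26   0.966]
 [-0.001  0.966 -0.26 ]
 [-1.    -0.001  0.   ]]
A flange [0.4468 0.1059 0.008 ]
A bore [0.4474 0.1036 0.05  ]
B flange [ 0.4412 -0.0992  0.008 ]
B bore [ 0.4412 -0.0979  0.05  ]
tray [ 0.4662 -0.3455  0.018 ]
pan [ 0.6632 -0.0945  0.106 ]
slotL [ 0.6596 -0.0675  0.106 ]
slotR [ 0.666  -0.1215  0.106 ]
post [ 0.661  -0.0945  0.128 ]
weight [0.6346 0.1429 0.14  ]
post2 [ 0.661  -0.0945  0.128 ]
red [ 0.5248 -0.1888  0.008 ]
collar [ 0.4497 -0.0044  0.014 ]
scene A bore [0.4453 0.1098 0.05  ]
scene B bore [ 0.4355 -0.096   0.05  ]
scene pan [ 0.664  -0.0897  0.106 ]
scene post [ 0.6622 -0.0925  0.128 ]
scene sl1 [ 0.6651 -0.1193  0.106 ]
scene sl2 [ 0.6579 -0.0673  0.106 ]
```

```bash
python3 -c "
from h import *
rel([.446,.105,.2],np.radians(6.9))"; python3 -m jog '[{"rot":[1,0,0],"travel":[0,0,0],"jaw":-1},{"rot":[1,0,0],"travel":[0,0,0],"jaw":-1},{"rot":[1,0,0],"travel":[0,0,0],"jaw":-1},{"rot":[1,0,0],"travel":[0,0,0],"jaw":-1},{"rot":[1,0,0],"travel":[0,0,0],"jaw":-1},{"rot":[1,0,0],"travel":[0,0,0],"jaw":-1},{"rot":[1,0,0],"travel":[0,0,0],"jaw":-1},{"rot":[0.6,0,0],"travel":[0,0,0],"jaw":-1}]'; python3 -c "
from h import *
rel([.446,.105,.2],np.radians(6.9))"
```

```text
t 0.15 pos [0.1688 0.6273 0.2217] yaw_y 74.95
travel units [ 0.0746 -1.4411  1.3444] rot units [1.3609e+01 1.1000e-02 1.4000e-02]
F [-0.06  1.29 -0.01] grip 1.003
time: 0.95
position: [0.1688, 0.6275, 0.2221]
tool_rot: [0.724, 1.446, -0.725]
ft_force: [-0.6, 0.3, 0.1]
grip_width: 1.003
t 0.95 pos [0.1688 0.6275 0.2221] yaw_y 36.78
travel units [ 0.0749 -0.3026  1.948 ] rot units [5.976e+00 8.000e-03 5.000e-03]
F [-0.59  0.34  0.15] grip 1.003
```

```bash
python3 -m jog '[{"rot":[0,0,0],"travel":[0.006,-0.025,0.162],"jaw":-1},{"rot":[0,0,0],"travel":[0.006,-0.025,0.162],"jaw":-1},{"rot":[0,0,0],"travel":[0.006,-0.025,0.162],"jaw":-1},{"rot":[0,0,0],"travel":[0.006,-0.025,0.162],"jaw":-1},{"rot":[0,0,0],"travel":[0.006,-0.025,0.162],"jaw":-1},{"rot":[0,0,0],"travel":[0.006,-0.025,0.162],"jaw":-1},{"rot":[0,0,0],"travel":[0.006,-0.025,0.162],"jaw":-1},{"rot":[0,0,0],"travel":[0.006,-0.025,0.162],"jaw":-1}]'; python3 -m jog '[{"rot":[1,0,0],"travel":[0,0,0],"jaw":-1},{"rot":[1,0,0],"travel":[0,0,0],"jaw":-1},{"rot":[1,0,0],"travel":[0,0,0],"jaw":-1},{"rot":[1,0,0],"travel":[0,0,0],"jaw":-1},{"rot":[1,0,0],"travel":[0,0,0],"jaw":-1},{"rot":[1,0,0],"travel":[0,0,0],"jaw":-1}]'; python3 -c "
from h import *
rel([.446,.105,.2],np.radians(6.9)); snap('wrist','w1')
for P in [(.446,.105,.05),(.441,-.099,.05)]: print(proj('wrist',P,T('w1')))
"
```

```text
time: 1.75
position: [0.3551, 0.2789, 0.208]
tool_rot: [0.723, 1.447, -0.722]
ft_force: [1.1, 0.6, -0.4]
grip_width: 1.002
time: 2.35
position: [0.3545, 0.2807, 0.208]
tool_rot: [1.122, 1.263, -1.122]
ft_force: [1.4, -0.0, -0.6]
grip_width: 0.999
t 2.35 pos [0.3545 0.2807 0.208 ] yaw_y 6.73
travel units [0.0266 0.2344 0.6174] rot units [-0.033  0.002  0.003]
F [ 1.37 -0.03 -0.61] grip 0.999
[307.13636593 310.2783667 ]
[279.41483307 394.57653898]
```

View pics/w1.png

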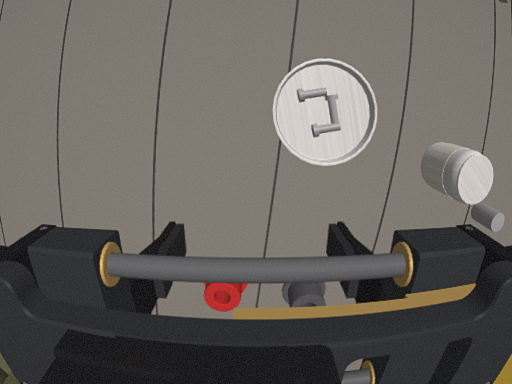

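```bash
python3 -m jog '[{"rot":[0,0,0],"travel":[0.02,0.0335,0.15],"jaw":-1},{"rot":[0,0,0],"travel":[0.02,0.0335,0.15],"jaw":-1},{"rot":[0,0,0],"travel":[0.02,0.0335,0.15],"jaw":-1},{"rot":[0,0,0],"travel":[0.02,0.0335,0.15],"jaw":-1},{"rot":[0,0,0],"travel":[0.02,0.0335,0.15],"jaw":-1},{"rot":[0,0,0],"travel":[0.02,0.0335,0.15],"jaw":-1},{"rot":[0,0,0],"travel":[0,0,0],"jaw":-1},{"rot":[0,0,0],"travel":[0,0,0],"jaw":-1}]'; python3 -c "
from h import *
snap('wrist','w2')
for P in [(.446,.105,.05),(.441,-.099,.05)]: print(proj('wrist',P,T('w2')))
"
```

```text
time: 3.2
position: [0.4469, 0.0195, 0.172]
tool_rot: [1.121, 1.264, -1.121]
ft_force: [-1.1, 0.8, -0.1]
grip_width: 1.005
[265.4350855   99.04476638]
[238.14212082 285.54578556]
```

View pics/w2.png

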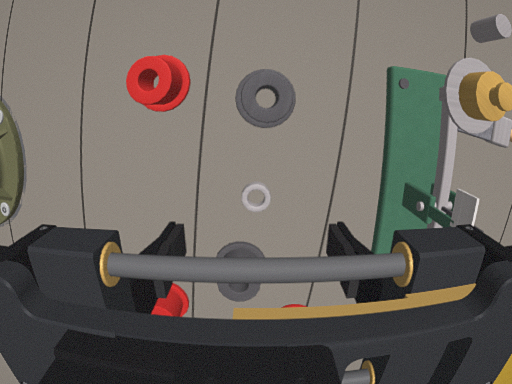

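```bash
python3 -c "
from h import *
im=cv2.imread('pics/w2_full.png')
cv2.imwrite('pics/w2c.png',cv2.resize(im[60:310,200:340],None,fx=2.4*1,fy=2.4,interpolation=cv2.INTER_CUBIC))
cv2.imwrite('pics/w2d.png',cv2.resize(im[60:140,215:315],None,fx=7,fy=7,interpolation=cv2.INTER_CUBIC))
"
```

```text
(no output)
```

View pics/w2d.png

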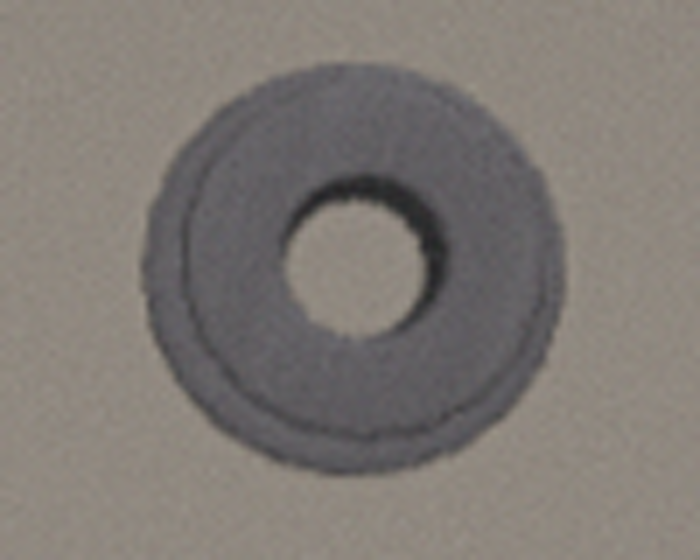

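```bash
python3 -c "
from h import *
t=T('w2')
print(at('wrist',266.7,96.4,.05,t),at('wrist',265,98,.008,t))
rel([.447,.1055,.10],np.radians(6.9)); rel([.447,.1055,.016],np.radians(6.9))
"
```

```text
[0.44687421 0.10766071 0.05      ] [0.44663625 0.10744662 0.008     ]
t 3.25 pos [0.4468 0.0208 0.1721] yaw_y 7.0
travel units [ 0.2403  0.0351 -0.28  ] rot units [ 0.02  -0.008  0.004]
F [ 0.13 -0.62 -0.44] grip 1.002
t 3.25 pos [0.4468 0.0208 0.1721] yaw_y 7.0
travel units [ 0.5203  0.0352 -0.2798] rot units [ 0.02  -0.008  0.004]
F [ 0.13 -0.62 -0.44] grip 1.002
```

```bash
python3 -m jog '[{"rot":[0,0,0],"travel":[0,0.017,-0.143],"jaw":-1},{"rot":[0,0,0],"travel":[0,0.018,-0.143],"jaw":-1},{"rot":[0,0,0],"travel":[0.05,0,0],"jaw":-1},{"rot":[0,0,0],"travel":[0.12,0,0],"jaw":-1},{"rot":[0,0,0],"travel":[0.12,0,0],"jaw":-1},{"rot":[0,0,0],"travel":[0.12,0,0],"jaw":-1},{"rot":[0,0,0],"travel":[0.1,0,0],"jaw":-1},{"rot":[0,0,0],"travel":[0,0,0],"jaw":-1}]';  python3 -c "
from h import *
rel([.4468,.1075,.016],np.radians(6.9)); snap('wrist','w3')
"
```

```text
time: 4.05
position: [0.4429, 0.1071, 0.0157]
tool_rot: [1.111, 1.269, -1.124]
ft_force: [-0.3, -0.6, -0.6]
grip_width: 1.0
t 4.05 pos [0.4429 0.1071 0.0157] yaw_y 7.16
travel units [-0.0012  0.013   0.0005] rot units [0.053 0.029 0.093]
F [-0.31 -0.56 -0.58] grip 1.0
```

View pics/w3.png

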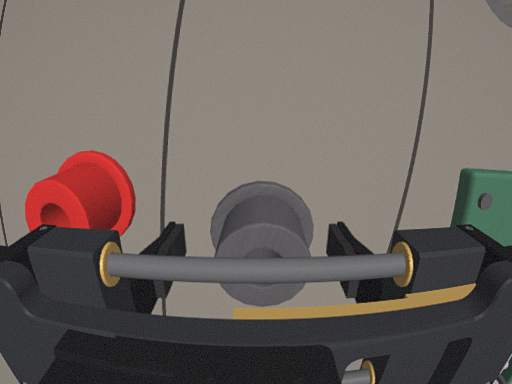

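```bash
python3 -m jog '[{"rot":[0,0,0.05],"travel":[0,0.01,0],"jaw":-1},{"rot":[0,0,0],"travel":[0,0,0],"jaw":1},{"rot":[0,0,0],"travel":[0,0,0],"jaw":1},{"rot":[0,0,0],"travel":[0,0,0],"jaw":1},{"rot":[0,0,0],"travel":[0,0,0],"jaw":1},{"rot":[0,0,0],"travel":[0,0,0],"jaw":1},{"rot":[0,0,0],"travel":[0,0,0],"jaw":1}]' 35;  python3 -c "
from h import *
rel([.4468,.1075,.016],np.radians(6.9))
"
```

```text
time: 4.8
position: [0.4475, 0.1067, 0.0189]
tool_rot: [1.119, 1.265, -1.121]
ft_force: [-6.7, -0.5, 7.0]
grip_width: 0.572
t 4.8 pos [0.4475 0.1067 0.0189] yaw_y 6.94
travel units [ 0.0096 -0.002  -0.0031] rot units [ 0.008 -0.001  0.017]
F [-6.66 -0.54  7.03] grip 0.572
```

```bash
python3 -m jog '[{"rot":[0,0,0],"travel":[-0.05,0,0],"jaw":1},{"rot":[0,0,0],"travel":[-0.15,0,0],"jaw":1},{"rot":[0,0,0],"travel":[-0.15,0,0],"jaw":1},{"rot":[0,0,0],"travel":[-0.15,0,0],"jaw":1},{"rot":[0,0,0],"travel":[-0.15,0,0],"jaw":1},{"rot":[0,0,0],"travel":[-0.1,0,0],"jaw":1},{"rot":[0,0,0],"travel":[0,0,0],"jaw":1}]';python3 -m jog '[{"rot":[0,0,0],"travel":[0,0.07,0.1325],"jaw":1},{"rot":[0,0,0],"travel":[0,0.07,0.1325],"jaw":1},{"rot":[0,0,0],"travel":[0,0.07,0.1325],"jaw":1},{"rot":[0,0,0],"travel":[0,0.07,0.1325],"jaw":1},{"rot":[0,0,0],"travel":[0,0.07,0.1325],"jaw":1},{"rot":[0,0,0],"travel":[0,0.07,0.1325],"jaw":1},{"rot":[0,0,0],"travel":[0,0.07,0.1325],"jaw":1},{"rot":[0,0,0],"travel":[0,0.07,0.1325],"jaw":1}]'; python3 -m jog '[{"rot":[0,0,0],"travel":[0,0,0],"jaw":1},{"rot":[0,0,0],"travel":[0,0,0],"jaw":1}]';  python3 -c "
from h import *
rel([.661,-.094,.2],np.radians(6.9)); snap('wrist','w4')
"
```

```text
time: 5.5
position: [0.4513, 0.1074, 0.2477]
tool_rot: [1.127, 1.258, -1.11]
ft_force: [0.5, 0.5, -5.7]
grip_width: 0.569
time: 6.3
position: [0.6541, -0.1894, 0.2409]
tool_rot: [1.12, 1.266, -1.119]
ft_force: [0.7, 1.2, -3.1]
grip_width: 0.569
time: 6.5
position: [0.6527, -0.1903, 0.2405]
tool_rot: [1.121, 1.264, -1.124]
ft_force: [0.6, 1.1, -5.0]
grip_width: 0.577
t 6.5 pos [ 0.6527 -0.1903  0.2405] yaw_y 6.71
travel units [ 0.1349  0.0654 -0.3157] rot units [-0.037 -0.002  0.028]
F [ 0.62  1.14 -5.01] grip 0.577
```

View pics/w4.png

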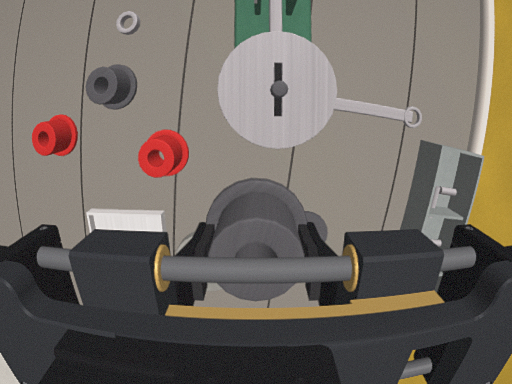

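```bash
python3 -c "
from h import *
im=cv2.imread('pics/w4_full.png')
cv2.imwrite('pics/w4c.png',cv2.resize(im[25:155,210:345],None,fx=4.5,fy=4.5,interpolation=cv2.INTER_CUBIC))
cv2.imwrite('pics/w4d.png',cv2.resize(im[170:310,180:340],None,fx=4,fy=4,interpolation=cv2.INTER_CUBIC))
"
```

```text
(no output)
```

View pics/w4c.png

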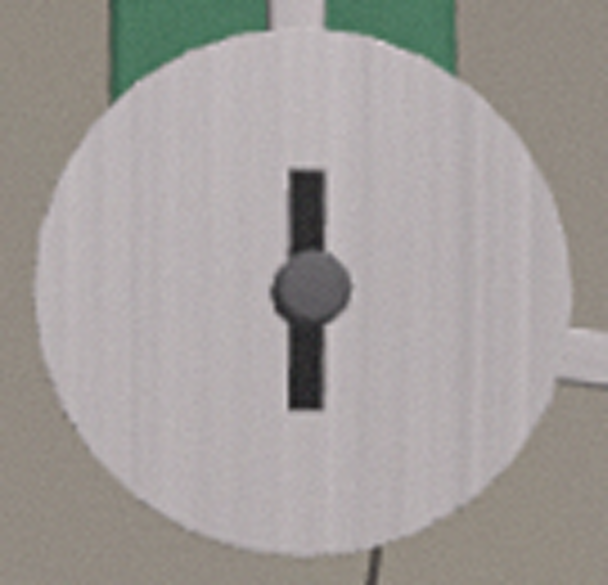

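View pics/w4d.png

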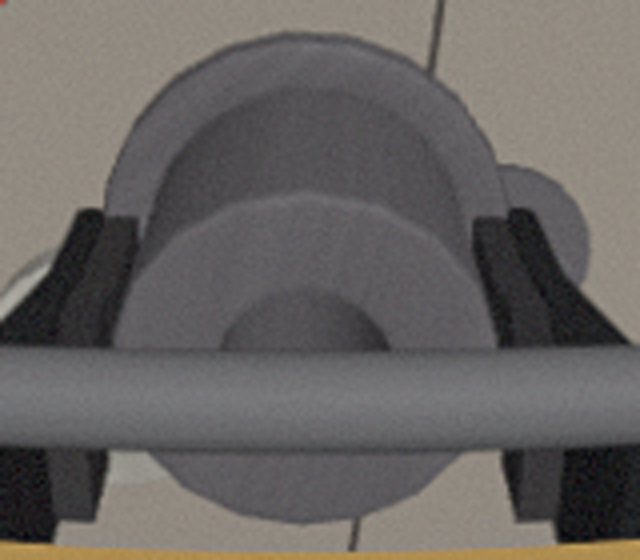

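```bash
python3 -c "
from h import *
t=T('w4');p,r=t
post=at('wrist',278.9,88.4,.128,t); print('post',post,'pan',at('wrist',277.4,89.5,.106,t))
a=at('wrist',210+307/4.5-.4,25+170/4.5-.4,.106,t); b=at('wrist',210+306/4.5-.4,25+408/4.5-.4,.106,t); print('slot',a,b,(a+b)/2,np.degrees(np.arctan2(*(a-b)[1::-1])))
# hub extremes observed: top rim top (300,193), bottom (302,522), flange top (308,33)
print([ (180+u/4-.4,170+v/4-.4) for u,v in [(300,193),(302,522),(308,33),(110,200),(498,200)]])
th=np.linspace(0,2*np.pi,721)
for b in [-.016,-.019,-.022]:
  for oz in [-.003,0,.003]:
    f=lambda R_,h:np.array([proj('wrist',p+r.apply([-(b+h),R_*np.cos(a),oz+R_*np.sin(a)]),t) for a in th])
    A=f(.025,.05);B=f(.033,.008)
    print(b,oz,'tube top/bottom row',A[:,1].min().round(1),A[:,1].max().round(1),'x',A[:,0].min().round(1),A[:,0].max().round(1),'flange top',B[:,1].min().round(1),'x',B[:,0].min().round(1),B[:,0].max().round(1))
"
```

```text
post [ 0.66241588 -0.09385461  0.128     ] pan [ 0.66257595 -0.09353431  0.106     ]
slot [ 0.65974936 -0.06625407  0.106     ] [ 0.66592275 -0.11907253  0.106     ] [ 0.66283605 -0.0926633   0.106     ] 96.66645519427634
[(254.6, 217.85), (255.1, 300.1), (256.6, 177.85), (207.1, 219.6), (304.1, 219.6)]
-0.016 -0.003 tube top/bottom row 216.0 303.1 x 205.5 306.4 flange top 177.7 x 203.1 308.4
-0.016 0 tube top/bottom row 222.1 307.4 x 205.9 305.9 flange top 182.6 x 203.4 308.1Traceback (most recent call last):
  File "<string>", line 12, in <module>
    A=f(.025,.05);B=f(.033,.008)
  File "<string>", line 11, in <lambda>
    f=lambda R_,h:np.array([proj('wrist',p+r.apply([-(b+h),R_*np.cos(a),oz+R_*np.sin(a)]),t) for a in th])
                            ~~~~^^^^^^^^^^^^^^^^^^^^^^^^^^^^^^^^^^^^^^^^^^^^^^^^^^^^^^^^^^^^
  File "h.py", line 17, in proj
    P=np.array(P,float); m=ctrl.camera_model(n); K=np.array(m["mtx"])
                           ~~~~~~~~~~~~~~~~~^^^
ValueError: time passes only in moves, steps and waits
```

```bash
python3 -c "
from bench import ctrl; import pickle
pickle.dump({n:ctrl.camera_model(n) for n in ['scene','top','wrist']},open('cam.pkl','wb'))"
sed -i 's/ctrl.camera_model(n)/CAM[n]/; s/^from bench import ctrl/from bench import ctrl\nimport pickle\nCAM=pickle.load(open("\.\/cam.pkl","rb"))/' h.py
cat > fit.py <<'E'
from h import *
from scipy.optimize import least_squares
def hubfit(t,tt,tb,ft):
    p,r=t; th=np.linspace(0,2*np.pi,181)
    def pred(q):
        b,oz=q
        f=lambda R_,h:np.array([proj('wrist',p+r.apply([-(b+h),R_*np.cos(a),oz+R_*np.sin(a)]),t) for a in th])
        A=f(.025,.05);B=f(.033,.008); return np.array([A[:,1].min()-tt,A[:,1].max()-tb,B[:,1].min()-ft])
    s=least_squares(pred,[-.019,0],diff_step=.05,x_scale=.001); return s.x,s.fun
E
python3 -c "
from fit import *
print(hubfit(T('w4'),217.9,300.1,177.9))
rel([.6622,-.094,.20],np.radians(6.67))"
```

```text
(array([-0.02109959, -0.00082843]), array([-1.44986885,  0.53260289,  1.29202999]))
t 6.55 pos [ 0.6531 -0.1884  0.2416] yaw_y 6.87
travel units [ 0.139   0.0678 -0.3085] rot units [ 0.039 -0.017  0.005]
F [ 0.4  -0.07 -6.6 ] grip 0.572
```

```bash
python3 -m jog '[{"rot":[0.04,0,0],"travel":[0,0.023,-0.102],"jaw":1},{"rot":[0,0,0],"travel":[0,0.023,-0.102],"jaw":1},{"rot":[0,0,0],"travel":[0,0.023,-0.102],"jaw":1},{"rot":[0,0,0],"travel":[0.1,0,0],"jaw":1},{"rot":[0,0,0],"travel":[0.1,0,0],"jaw":1},{"rot":[0,0,0],"travel":[0.05,0,0],"jaw":1},{"rot":[0,0,0],"travel":[0,0,0],"jaw":1},{"rot":[0,0,0],"travel":[0,0,0],"jaw":1}]';  python3 -c "
from h import *
rel([.6626,-.0945,.146],np.radians(6.67)); 
rel([.6626,-.0945,.146],np.radians(6.67)); 
"
```

```text
time: 7.35
position: [0.6645, -0.0945, 0.1708]
tool_rot: [1.125, 1.259, -1.118]
ft_force: [0.2, -0.3, -5.0]
grip_width: 0.571
t 7.35 pos [ 0.6645 -0.0945  0.1708] yaw_y 6.77
travel units [ 0.0825 -0.0069 -0.0006] rot units [ 0.02  -0.003 -0.06 ]
F [ 0.24 -0.29 -4.96] grip 0.571
t 7.35 pos [ 0.6645 -0.0945  0.1708] yaw_y 6.77
travel units [ 0.0825 -0.0069 -0.0006] rot units [ 0.02  -0.003 -0.06 ]
F [ 0.24 -0.29 -4.96] grip 0.571
```

```bash
python3 -m jog '[{"rot":[0,0,0],"travel":[0.02,-0.004,0],"jaw":1},{"rot":[0,0,0],"travel":[0.02,0,0],"jaw":1},{"rot":[0,0,0],"travel":[0.02,0,0],"jaw":1},{"rot":[0,0,0],"travel":[0,0,0],"jaw":1},{"rot":[0,0,0],"travel":[0,0,0],"jaw":1}]';  for i in 1 2 3; do python3 -m jog '[{"rot":[0,0,0],"travel":[0.01,0,0],"jaw":1},{"rot":[0,0,0],"travel":[0,0,0],"jaw":1}]'; done; python3 -c "
from h import *
rel([.6626,-.0945,.146],np.radians(6.67));snap('scene','s5',(160,270,120,230),5)"
```

```text
time: 7.85
position: [0.6632, -0.095, 0.1518]
tool_rot: [1.124, 1.26, -1.119]
ft_force: [0.3, -0.0, -4.9]
grip_width: 0.576
time: 8.05
position: [0.6632, -0.095, 0.1487]
tool_rot: [1.124, 1.26, -1.119]
ft_force: [0.7, -0.8, -4.7]
grip_width: 0.571
time: 8.25
position: [0.6631, -0.0949, 0.1455]
tool_rot: [1.124, 1.26, -1.119]
ft_force: [-0.7, -0.1, -5.4]
grip_width: 0.573
time: 8.45
position: [0.663, -0.0949, 0.1425]
tool_rot: [1.124, 1.26, -1.119]
ft_force: [-0.6, -0.6, -4.9]
grip_width: 0.572
t 8.45 pos [ 0.663  -0.0949  0.1425] yaw_y 6.75
travel units [-0.0116 -0.0013 -0.0015] rot units [ 0.015 -0.002 -0.043]
F [-0.64 -0.61 -4.91] grip 0.572
```

View pics/s5.png

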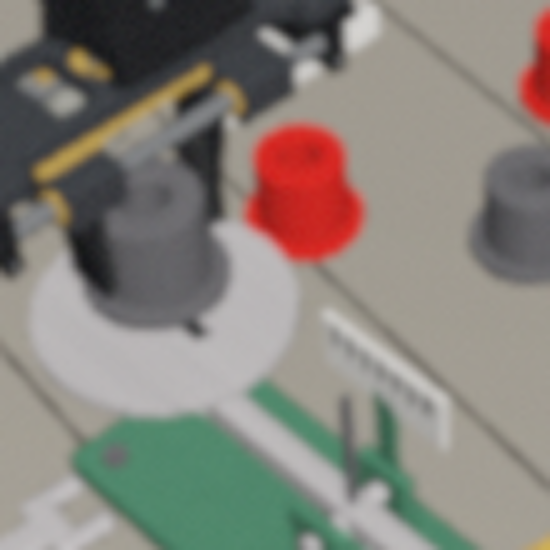

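```bash
for i in 1 2 3 4 5 6; do python3 -m jog '[{"rot":[0,0,0],"travel":[0.01,0,0],"jaw":1},{"rot":[0,0,0],"travel":[0,0,0],"jaw":1}]' | egrep 'pos|force'; done
```

```text
position: [0.6631, -0.0949, 0.1395]
ft_force: [0.5, -0.2, -4.2]
position: [0.6631, -0.0949, 0.1365]
ft_force: [-0.2, 0.7, -3.5]
position: [0.6631, -0.0949, 0.1335]
ft_force: [-1.4, 0.2, -4.4]
position: [0.6631, -0.0948, 0.1305]
ft_force: [-0.7, 0.0, -4.8]
position: [0.6631, -0.0949, 0.1275]
ft_force: [-0.0, 0.0, -5.6]
position: [0.6637, -0.0951, 0.1253]
ft_force: [0.4, 0.3, 0.0]
```

```bash
python3 -m jog '[{"rot":[0,0,0],"travel":[0,0,0],"jaw":-0.5},{"rot":[0,0,0],"travel":[0,0,0],"jaw":-1},{"rot":[0,0,0],"travel":[0,0,0],"jaw":-1},{"rot":[0,0,0],"travel":[0,0,0],"jaw":-1},{"rot":[0,0,0],"travel":[-0.05,0,0],"jaw":-1},{"rot":[0,0,0],"travel":[-0.1,0,0],"jaw":-1},{"rot":[0,0,0],"travel":[-0.15,0,0],"jaw":-1},{"rot":[0,0,0],"travel":[-0.15,0,0],"jaw":-1}]'; python3 -m jog '[{"rot":[0,0,0],"travel":[0,0,0.15],"jaw":-1},{"rot":[0,0,0],"travel":[0,0,0.15],"jaw":-1},{"rot":[0,0,0],"travel":[0,0,0],"jaw":-1},{"rot":[0,0,0],"travel":[0,0,0],"jaw":-1},{"rot":[0,0,0],"travel":[0,0,0],"jaw":-1},{"rot":[0,0,0],"travel":[0,0,0],"jaw":-1},{"rot":[0,0,0],"travel":[0,0,0],"jaw":-1},{"rot":[0,0,0],"travel":[0,0,0],"jaw":-1}]'; python3 -c "
from h import *
snap('scene','s6',(150,300,110,280),3.5);snap('wrist','w6')"
```

```text
time: 10.5
position: [0.6624, -0.0952, 0.2624]
tool_rot: [1.125, 1.259, -1.119]
ft_force: [0.8, 0.1, 0.9]
grip_width: 0.996
time: 11.3
position: [0.6736, -0.1833, 0.26]
tool_rot: [1.124, 1.26, -1.117]
ft_force: [0.6, -0.5, -0.0]
grip_width: 1.0
```

View pics/s6.png

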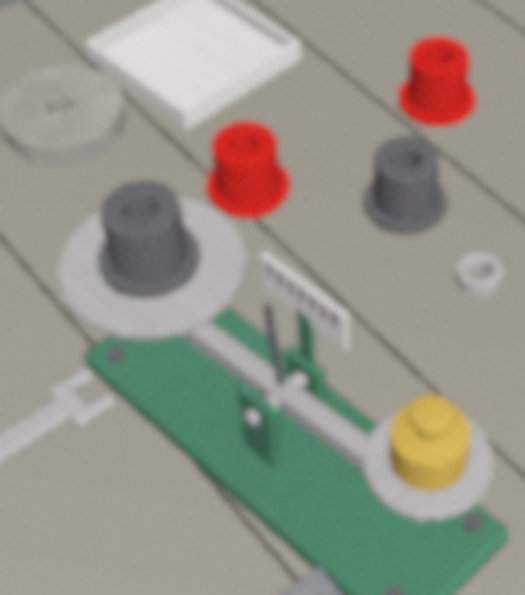

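View pics/w6.png

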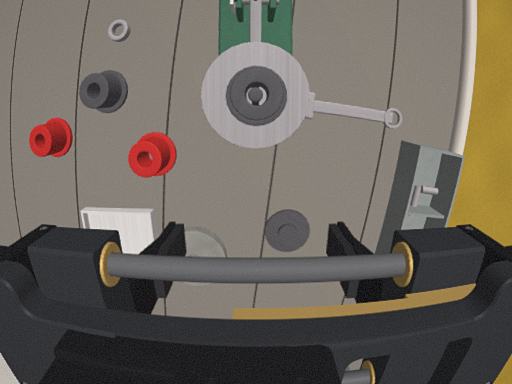

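```bash
python3 -c "
from h import *
a=cv2.imread('pics/scene0.png',0).astype(np.float32);b=cv2.imread('pics/s6_full.png',0).astype(np.float32)
t=a[225:262,255:290]
r=cv2.matchTemplate(cv2.resize(b[215:272,245:300],None,fx=4,fy=4,interpolation=cv2.INTER_CUBIC),cv2.resize(t,None,fx=4,fy=4,interpolation=cv2.INTER_CUBIC),5)
l=cv2.minMaxLoc(r);print(l[1],np.array(l[3])/4-10)
print('expected',proj('scene',(.634,.143,.14+.012))-proj('scene',(.634,.143,.14)))
i=[cv2.resize(cv2.imread(f)[140:250,200:300],None,fx=3.8,fy=3.8,interpolation=cv2.INTER_CUBIC) for f in ('pics/scene0.png','pics/s6_full.png')]
cv2.imwrite('pics/cmp.png',np.hstack(i))
for P in [(.441,-.099,.05),]: print(proj('wrist',P,T('w6')))
im=cv2.imread('pics/w6_full.png')
cv2.imwrite('pics/w6c.png',cv2.resize(im[45:145,200:310],None,fx=5,fy=5,interpolation=cv2.INTER_CUBIC))
"
```

```text
0.9415269494056702 [ 0.25 -3.25]
expected [ 0.25048502 -3.67937266]
[92.25495808 91.06819412]
```

View pics/cmp.png

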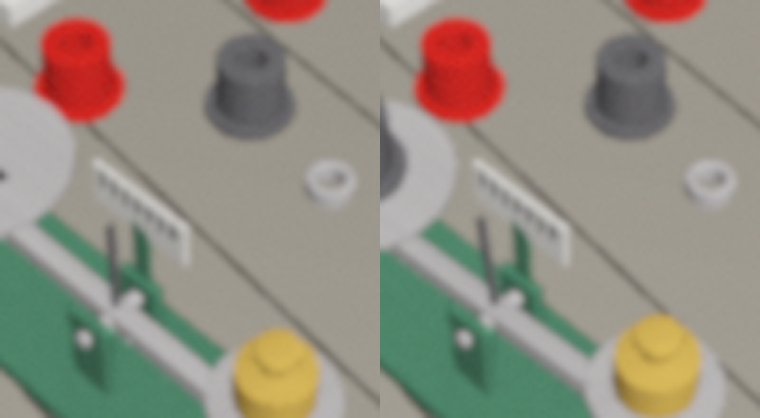

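View pics/w6c.png

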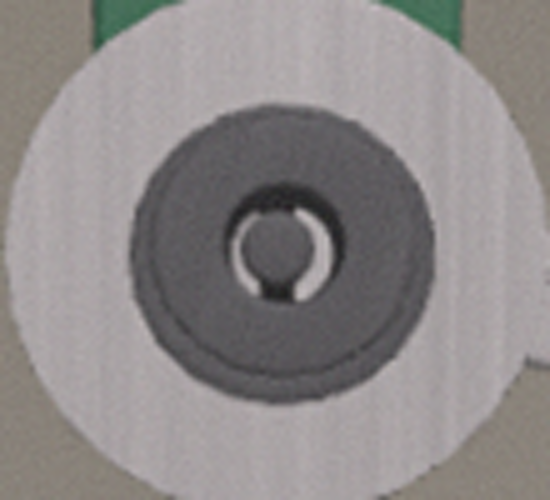

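```bash
python3 -m jog '[{"rot":[0,0,0],"travel":[0,-0.15,-0.016],"jaw":-1},{"rot":[0,0,0],"travel":[0,-0.15,-0.016],"jaw":-1},{"rot":[0,0,0],"travel":[0,-0.15,-0.016],"jaw":-1},{"rot":[0,0,0],"travel":[0,-0.15,-0.016],"jaw":-1},{"rot":[0,0,0],"travel":[0.1,-0.12,-0.016],"jaw":-1},{"rot":[0,0,0],"travel":[0.1,-0.05,-0.014],"jaw":-1},{"rot":[0,0,0],"travel":[0.1,0,0],"jaw":-1},{"rot":[0,0,0],"travel":[0,0,0],"jaw":-1}]'; python3 -c "
from h import *
snap('wrist','w7')
print(proj('wrist',(.441,-.099,.05),T('w7')))
im=cv2.imread('pics/w7_full.png')
cv2.imwrite('pics/w7c.png',cv2.resize(im[60:150,200:320],None,fx=6,fy=6,interpolation=cv2.INTER_CUBIC))
rel([.441,-.0985,.016],np.radians(6.9))"
```

```text
time: 12.2
position: [0.4381, -0.1825, 0.1661]
tool_rot: [1.124, 1.265, -1.121]
ft_force: [-0.7, 0.2, 0.3]
grip_width: 1.002
[269.37291986 101.79722299]
t 12.25 pos [ 0.4399 -0.1832  0.1683] yaw_y 6.72
travel units [ 0.5079  0.0357 -0.2795] rot units [-0.035 -0.011 -0.024]
F [ 0.63 -0.04  0.67] grip 1.0
```

View pics/w7.png

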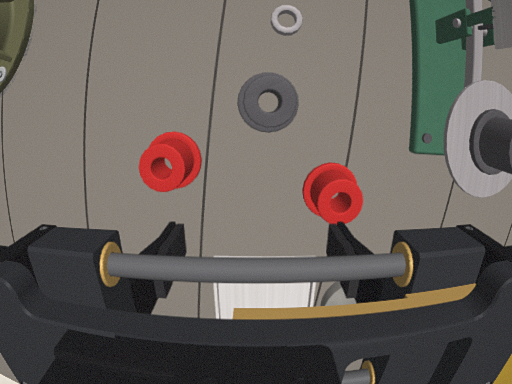

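View pics/w7c.png

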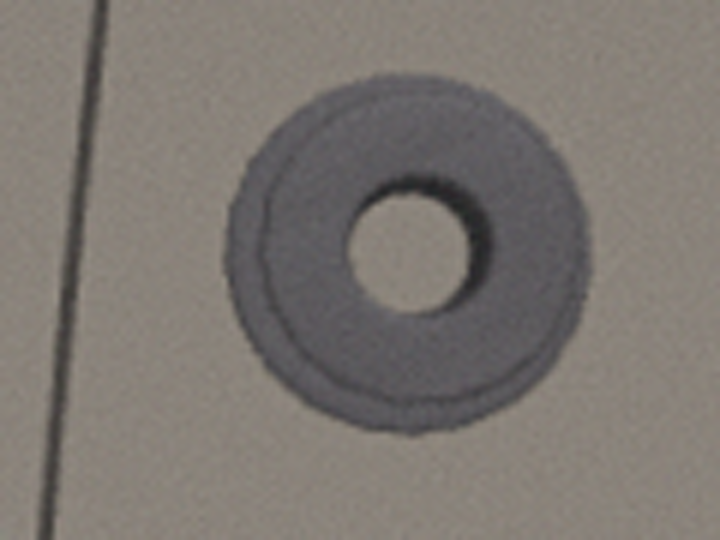

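```bash
python3 -m jog '[{"rot":[0,0,0],"travel":[0,0.018,-0.141],"jaw":-1},{"rot":[0,0,0],"travel":[0,0.018,-0.141],"jaw":-1},{"rot":[0,0,0],"travel":[0.05,0,0],"jaw":-1},{"rot":[0,0,0],"travel":[0.12,0,0],"jaw":-1},{"rot":[0,0,0],"travel":[0.12,0,0],"jaw":-1},{"rot":[0,0,0],"travel":[0.12,0,0],"jaw":-1},{"rot":[0,0,0],"travel":[0.085,0,0],"jaw":-1},{"rot":[0,0,0],"travel":[0,0,0],"jaw":-1}]';  python3 -c "
from h import *
rel([.441,-.0978,.018],np.radians(6.9)); rel([.441,-.0978,.018],np.radians(6.9))
"
```

```text
time: 13.05
position: [0.4414, -0.0983, 0.0191]
tool_rot: [1.12, 1.262, -1.123]
ft_force: [-0.1, -0.3, -0.7]
grip_width: 1.0
t 13.05 pos [ 0.4414 -0.0983  0.0191] yaw_y 6.76
travel units [ 0.0038 -0.0011 -0.0019] rot units [-0.029  0.018  0.008]
F [-0.05 -0.34 -0.68] grip 1.0
t 13.05 pos [ 0.4414 -0.0983  0.0191] yaw_y 6.76
travel units [ 0.0038 -0.0011 -0.0019] rot units [-0.029  0.018  0.008]
F [-0.05 -0.34 -0.68] grip 1.0
```

```bash
python3 -m jog '[{"rot":[0,0,0],"travel":[0,0,0],"jaw":1},{"rot":[0,0,0],"travel":[0,0,0],"jaw":1},{"rot":[0,0,0],"travel":[0,0,0],"jaw":1},{"rot":[0,0,0],"travel":[0,0,0],"jaw":1},{"rot":[0,0,0],"travel":[0,0,0],"jaw":1},{"rot":[0,0,0],"travel":[0,0,0],"jaw":1}]' 35; python3 -m jog '[{"rot":[0,0,0],"travel":[-0.05,0,0],"jaw":1},{"rot":[0,0,0],"travel":[-0.15,0,0],"jaw":1},{"rot":[0,0,0],"travel":[-0.15,0,0],"jaw":1},{"rot":[0,0,0],"travel":[-0.1,0,0],"jaw":1},{"rot":[0,0,0],"travel":[0,0,0],"jaw":1}]'; python3 -m jog '[{"rot":[0,0,0],"travel":[0,-0.0024,0.1],"jaw":1},{"rot":[0,0,0],"travel":[0,-0.0024,0.15],"jaw":1},{"rot":[0,0,0],"travel":[0,-0.0024,0.15],"jaw":1},{"rot":[0,0,0],"travel":[0,-0.0024,0.15],"jaw":1},{"rot":[0,0,0],"travel":[0,-0.0024,0.15],"jaw":1},{"rot":[0,0,0],"travel":[0,-0.0024,0.128],"jaw":1},{"rot":[0,0,0],"travel":[0,0,0],"jaw":1},{"rot":[0,0,0],"travel":[0,0,0],"jaw":1}]';  python3 -c "
from h import *
rel([.466,-.3455,.024],np.radians(6.9)); snap('wrist','w8'); snap('top','t8',(190,400,120,290),3.6)
"
```

```text
time: 13.65
position: [0.4416, -0.0981, 0.0208]
tool_rot: [1.124, 1.262, -1.119]
ft_force: [-3.6, 0.5, 6.1]
grip_width: 0.57
time: 14.15
position: [0.4447, -0.0984, 0.1593]
tool_rot: [1.129, 1.255, -1.112]
ft_force: [1.2, 0.5, -3.7]
grip_width: 0.571
time: 14.95
position: [0.4648, -0.3462, 0.1533]
tool_rot: [1.125, 1.262, -1.124]
ft_force: [1.2, 0.5, -3.3]
grip_width: 0.568
t 14.95 pos [ 0.4648 -0.3462  0.1533] yaw_y 6.54
travel units [ 0.4309  0.0043 -0.0015] rot units [-0.072 -0.009 -0.002]
F [ 1.16  0.5  -3.33] grip 0.568
```

View pics/w8.png

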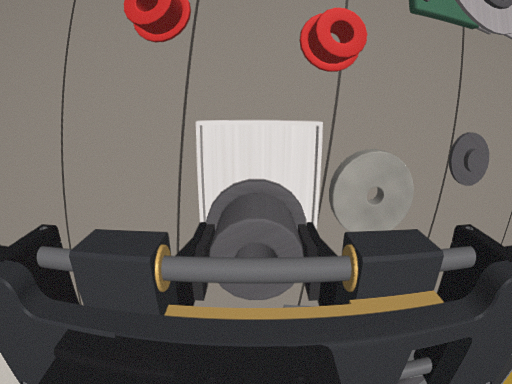

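View pics/t8.png

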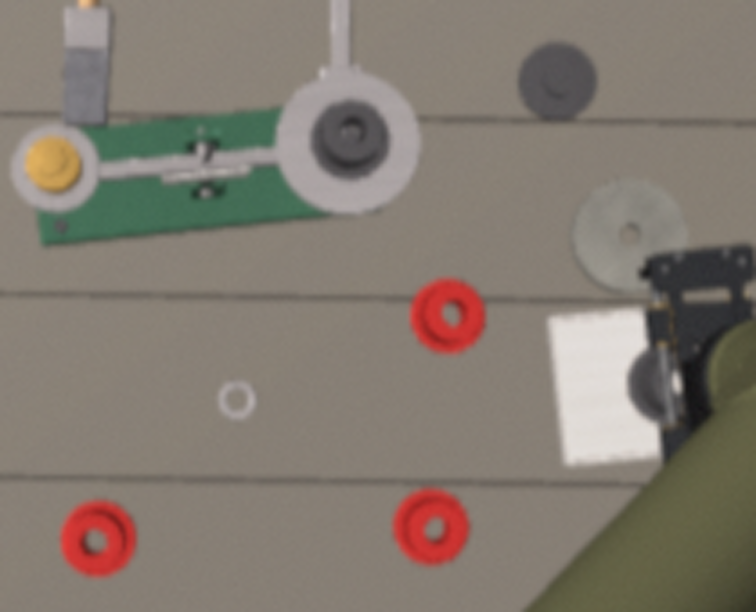

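```bash
python3 -c "
from h import *
print('edge',at('wrist',260,122,.018,T('w8')),at('wrist',197,123,.018,T('w8')),at('wrist',322,122,.018,T('w8')))
print('wheel',at('wrist',376,196,.02,T('w8')))
rel([.466,-.3455,.026],np.radians(6.9))"; python3 -m jog '[{"rot":[0,0,0],"travel":[0.1,0.002,0],"jaw":1},{"rot":[0,0,0],"travel":[0.1,0.002,0],"jaw":1},{"rot":[0,0,0],"travel":[0.1,0,0],"jaw":1},{"rot":[0,0,0],"travel":[0.05,0,0],"jaw":1},{"rot":[0,0,0],"travel":[0.03,0,0],"jaw":1},{"rot":[0,0,0],"travel":[0,0,0],"jaw":1}]'
```

```text
edge [ 0.46208393 -0.2836619   0.018     ] [ 0.39928    -0.29092114  0.018     ] [ 0.52412828 -0.27542602  0.018     ]
wheel [ 0.59799643 -0.34506884  0.02      ]
t 15.05 pos [ 0.4663 -0.3438  0.154 ] yaw_y 6.79
travel units [ 0.4266 -0.003   0.0065] rot units [-0.022 -0.025 -0.031]
F [-0.76 -0.   -3.77] grip 0.57
time: 15.65
position: [0.4685, -0.3442, 0.041]
tool_rot: [1.124, 1.261, -1.118]
ft_force: [-1.1, 0.1, -3.3]
grip_width: 0.565
```

```bash
for i in 1 2 ; do python3 -m jog '[{"rot":[0,0,0],"travel":[0.01,0,0],"jaw":1},{"rot":[0,0,0],"travel":[0.01,0,0],"jaw":1},{"rot":[0,0,0],"travel":[0,0,0],"jaw":1}]' | egrep 'pos|force'; done;  for i in 1 2 3; do python3 -m jog '[{"rot":[0,0,0],"travel":[0.006,0,0],"jaw":1},{"rot":[0,0,0],"travel":[0,0,0],"jaw":1}]' | egrep 'pos|force'; done
```

```text
position: [0.4688, -0.3453, 0.0359]
ft_force: [-0.5, -0.4, -3.1]
position: [0.4682, -0.3449, 0.029]
ft_force: [-0.0, 0.6, -3.1]
position: [0.4684, -0.3451, 0.0275]
ft_force: [-0.5, 0.2, -2.9]
position: [0.4684, -0.3451, 0.0257]
ft_force: [-0.1, 0.7, -3.1]
position: [0.4687, -0.3453, 0.025]
ft_force: [-1.3, 1.3, 2.9]
```

Contact with the tray floor (force went from -3 N to +3 N). Release and retreat.

```bash
python3 -m jog '[{"rot":[0,0,0],"travel":[0,0,0],"jaw":-0.2},{"rot":[0,0,0],"travel":[0,0,0],"jaw":-0.45},{"rot":[0,0,0],"travel":[0,0,0],"jaw":-0.45},{"rot":[0,0,0],"travel":[0,0,0],"jaw":-0.45},{"rot":[0,0,0],"travel":[-0.04,0,0],"jaw":-0.45},{"rot":[0,0,0],"travel":[-0.1,0,0],"jaw":-0.45},{"rot":[0,0,0],"travel":[-0.15,0,0],"jaw":-0.45},{"rot":[0,0,0],"travel":[-0.15,0,0],"jaw":-0.45}]'; python3 -m jog '[{"rot":[0,0,0],"travel":[-0.1,0,0.1],"jaw":-0.45},{"rot":[0,0,0],"travel":[-0.05,0,0.15],"jaw":-0.45},{"rot":[0,0,0],"travel":[0,0,0.15],"jaw":-0.45},{"rot":[0,0,0],"travel":[0,0,0.1],"jaw":-0.45},{"rot":[0,0,0],"travel":[0,0,0],"jaw":-0.45},{"rot":[0,0,0],"travel":[0,0,0],"jaw":-0.45}]'; python3 -c "
from h import *
snap('top','t9');snap('scene','s9',(100,360,80,300),3);snap('wrist','w9')
b=cv2.imread('pics/t9_full.png')
cv2.imwrite('pics/t9c.png',cv2.resize(b[130:290,180:400],None,fx=3.6,fy=3.6,interpolation=cv2.INTER_CUBIC))
a=cv2.imread('pics/scene0.png',0).astype(np.float32);b=cv2.imread('pics/s9_full.png',0).astype(np.float32)
t=a[225:262,255:290]
r=cv2.matchTemplate(cv2.resize(b[215:272,245:300],None,fx=4,fy=4,interpolation=cv2.INTER_CUBIC),cv2.resize(t,None,fx=4,fy=4,interpolation=cv2.INTER_CUBIC),5)
l=cv2.minMaxLoc(r);print(l[1],np.array(l[3])/4-10)
"
```

```text
time: 17.65
position: [0.4674, -0.3454, 0.1579]
tool_rot: [1.125, 1.26, -1.12]
ft_force: [0.3, 0.7, 0.2]
grip_width: 0.724
time: 18.25
position: [0.4846, -0.4948, 0.2013]
tool_rot: [1.125, 1.259, -1.121]
ft_force: [0.9, 1.4, 0.6]
grip_width: 0.727
0.9416429400444031 [ 0.25 -3.25]
```

View pics/t9c.png

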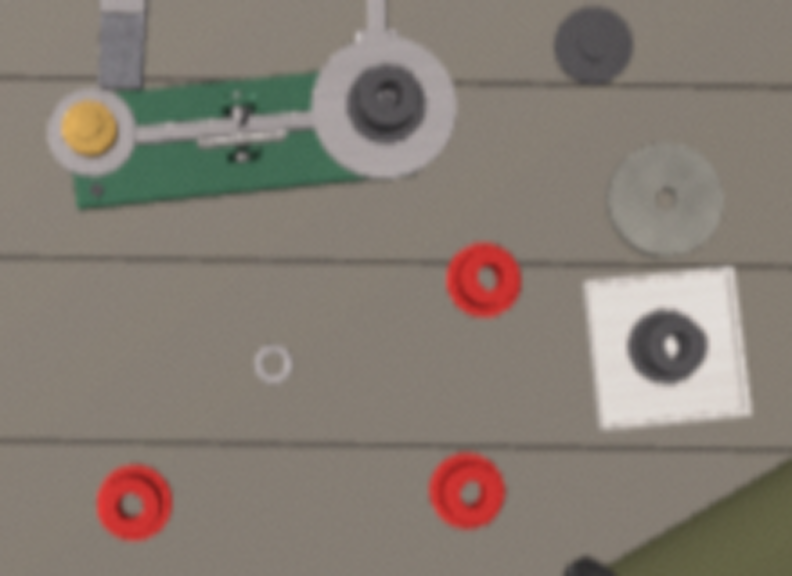

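View pics/s9.png

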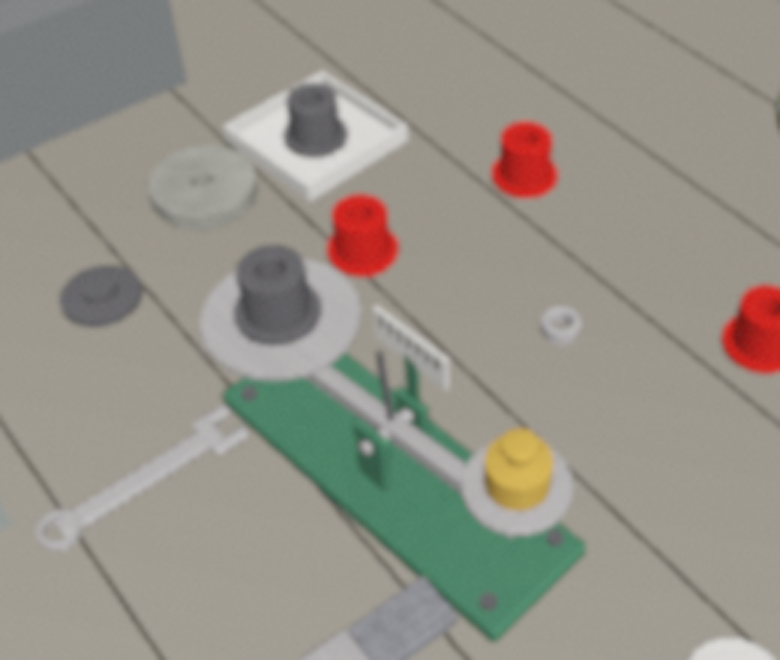

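View pics/w9.png

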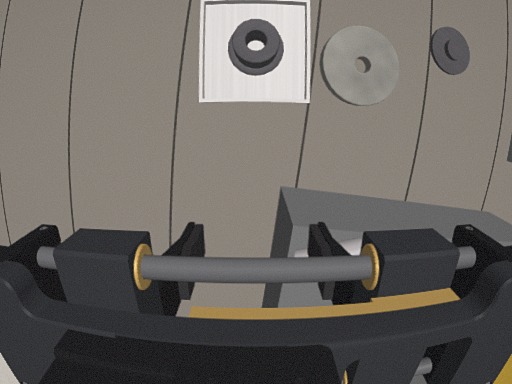

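```bash
python3 -c "
from bench import ctrl
print(ctrl.get_state()['ft_force']); print(ctrl.close_job())"
```

```text
[ 0.2994223  -0.43125985 -0.01980926]
the job is handed in; nothing more can be done
None
```

I handed the job in at about 18.4 s: the heavy hub is on the round pan with the pan down, and the finished hub is in the square tray.

- **Heavy hub:** I weighed the dark hub on the balance's set-weight side (at about x 0.447, y 0.107 m). Its bore went over the post on the first descent without needing a search. Contact force on the balance was about 5 N. After release the pan sank: the brass weight moved up 3.25 px in the scene camera, against roughly 3.7 px expected for the full 12 mm. I took that as fully down, and it read the same in the last picture.
- **Finished hub:** I did not put the second hub on the balance, because one of the two had to be the heavy one and the first had sunk the pan. Lifted, it weighed about 3.3 N at the wrist against about 5 N for the first, which agrees. It stands flange down near the middle of the square tray.
- **Last checks:** The final top, scene and wrist pictures show both hubs upright and the pan down. The bystanders and red look-alikes visible there look unmoved. The gripper was clear with wrist force near 0 N. No check failed or disagreed.

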